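Seat a citrus reamer's tapered shank in its juicer stand with a muddler

ROBOT

A 7-joint arm with a two-finger parallel gripper is mounted at the origin on a cart in front of the work surface, level with it; the furniture and walls round the work are solid. World frame = base frame: x ahead of the robot, y to its left, z up, the work surface at z = 0. Lengths are in mm, angles in degrees, forces in N, time in s.
With the tool pointing down it reaches from about 400 to 900 mm from the base axis. Payload 5.5 kg.
Tool frame: the origin (TCP) lies at the very end of the fingers, on their centre line; the grasp point (between the pads) lies 19 mm behind it; y points along the fingers, x is the direction in which the jaws open and shut, and the axes are right-handed (so a half turn about y gives the same grasp; the last joint's range is limited). The gripper opens to 85 mm and grips with 20 to 120 N. Pads are 22 mm wide; open, the fingers measure 114 mm over their backs; the gripper's body (76 mm by 85 mm) begins 54 mm behind the grasp point. The pads swing forward as they close: fully open they stand 13 mm farther back than shut.
Start: joints at [-58.659, 28.699, -24.465, 88.831, 12.651, 65.22, -12.049], TCP at [181.966, 624.01, 231.31] pointing down, gripper open.
Joint ranges: [-164.97, 164.97], [-17.58, 116.51], [-87.97, 89.64], [11.32, 138.91], [-80.73, 260.73], [10.89, 115.49], [-147.41, 147.41]. Speed limits (degrees/s): [147.25, 147.25, 180, 180, 180, 180, 180].

INTERFACE

Orientations are given as a 3x3 rotation matrix whose columns are the frame's x, y, z axes.
In Python, from plant import get_state, read_camera, finish_job gives the robot as it stands.
- The arm moves only by the shell command python3 -m creep 'ROWS'. ROWS is a JSON object of lists of equal length, an entry for each row: "rotation": the turn, a rotation vector about the tool's x, y, z in rad, a list of three; "travel": the shift along the tool's x, y, z in mm, a list of three; "claw": the opening, from 0 (shut) to 1 (fully open). In form: {"rotation": [[rx, ry, rz], ...], "travel": [[dx, dy, dz], ...], "claw": [claw, ...]}. A call has 1 to 20 rows; each row is the pose to reach, as a shift and turn from the pose measured when the call began, along the tool's axes at that moment; what a row does not reach only later rows make up. A row lasts 1/12 s, in which the tool goes at most 41.7 mm and 7.16 degrees, less where a joint would pass 70% of its speed; a pose out of reach is approached as far as the arm can. A call with a gripper value outside its range is refused whole. The fingers move at their own pace and stop on an object; the grip force is fixed at half the most. Time passes only in rows, so rows that repeat a pose let the fingers close. It gives the time, the measured TCP pose, the force and the opening at its end, in the units of the state.
- get_state(): the state, without advancing time (a new reading comes with each control period).
- read_camera(name): name is "side" or "top" or "wrist"; returns a dict with "image" (400x640x3 uint8, red, green, blue), "fx", "fy", "cx", "cy" (pixels), "D" ([k1, k2, p1, p2, k3] as OpenCV has them; the pictures are not rectified), "position" and "orientation" of the camera in the world. Camera axes: x right, y up, looking along -z (the intrinsics and any distortion apply to the point x, -y, -z); pixel columns grow to the right and rows downward; lengths in mm; the calibration is good to about 2 mm. A picture is of the moment at which its call begins. There is no depth.
- finish_job(): hands the job in, once; it reports no verdict.
The state is a dict: "time": time; "qpos": joint angles; "dq": joint speeds; "effort": joint torques, N m; "eef_pos": TCP position; "tool_rot": TCP orientation; "wrist_force": force on the tool from outside, world axes, zero at the start; "torque": the same for the moment, N m; "opening": finger opening in mm.
Only numpy, scipy, OpenCV 4.12 (cv2) and the standard library are available. Lean on these libraries where they do the work, as an engineer would, in place of code of your own. Each camera call takes 0.05 s, during which the arm holds its last target. There are 200 camera calls.

TASK

Fit the pale wooden citrus reamer to the juicer stand: lift it out of its wooden block, set its tapered shank loosely in the stand's socket and let go of it, then use the dark wooden muddler to press it down until its collar sits fully home on the boss, ending with a firm steady push of about 25 N (never over 40 N), so that friction alone holds it. Then stand the muddler upright on the bare worktop again and leave the other things where they are.

Things in the scene. Friction and masses are not known exactly. Their poses are not given: they have to be found in the camera images.
- reamer: Pale wooden citrus reamer, 120 g, upright in the block at the start. Origin: centre of its collar's underside; z up along its axis; yaw is immaterial. Below: round tapered shank 36 mm long, 29 mm across at the collar, 22 mm at the tip. Above: collar 43 mm across, z=0 to 6 mm; straight round ribbed grip 30 mm across, z=6 to 46 mm; then narrowing to the nose at z=60 mm.
- reamer_nose (a point): Centre of the reamer's flat nose (19 mm across), its top, 60 mm above its origin: the place to press. A slow push that grows to about 12 to 20 N (friction varies) drives the shank home against a rigid stop; keep the push between 20 and 40 N for at least 0.1 s to seat it firmly. Over 40 N between muddler and reamer, even in a knock, splits the boss.
- stand: Juicer stand, fixed to the worktop: a steel dish 120 mm across with a 24 mm high rim and a dark wooden boss 45 mm across in its middle, 58 mm high. Origin: centre of its underside on the worktop, z up.
- socket_mouth (a point): Centre of the tapered socket's mouth in the flat top of the boss, 58 mm above the worktop; z up. 28 mm across, narrowing to 19 mm, 44 mm deep, springy lining. Set in by its own weight the shank sticks with the collar 4 to 5 mm above the boss; 5 N bring it to about 3 mm. Home: collar flat on the boss, the reamer's origin at this point; friction holds it there.
- rest: Wooden block, fixed, 70 x 70 mm and 46 mm high, with one blind hole 35 mm across and 42 mm deep in its middle, in which the reamer stands with play, its collar resting on the block's top. Origin: centre of its underside on the worktop.
- muddler: Dark wooden muddler with a pale ring round its foot, 130 to 200 g, standing upright on the worktop at the start. Origin: centre of its flat foot; z up along its axis. 130 mm tall; foot 37 mm across from z=0 to 30 mm, then narrowing to a straight round handle 24 mm across from z=50 to 112 mm, with a slightly thicker knob (27 mm) at the top.
- lemon: Bystander: yellow lemon, 78 x 55 x 56 mm, loose.
- mug: Bystander: mug, red-brown above and white below, 105 mm tall, loose.
- teaspoon: Bystander: steel teaspoon, 130 mm long, lying loose.
- spice_a: Bystander: spice jar with a dark cap, 41 mm across and 105 mm tall, loose.
There are look-alikes about, which are no part of the job. What is shaped like the reamer but green is not meant. What is shaped like the muddler but purple is not meant.

How it is judged:
By the outcome, as a careful person would: the job done as asked, in the order asked, and still so for the second after the job is handed in, with the robot touching nothing.
It also fails if it takes over 72 s, if anything falls off the work surface, if the arm or the gripper's body presses on something with over 40 N, if the wrist force passes 120 N, or if a joint passes its speed limit or range.

## Working session

There is one attempt and no reset: what is moved stays moved. The work goes in short steps, Python scripts to look and compute and a shell command to move; the robot and the scene stay as the last step left them, time stands still between calls to the robot, and variables do not carry over. Pictures are saved under pics/ and viewed, about 8 in all and at most 12, crops included, and the job is handed in when it is done.

```bash
mkdir -p pics; ls
python3 - <<'E'
from plant import *
import cv2
s=get_state()
for k in s: print(k,s[k])
for n in("top","side","wrist"):
    c=read_camera(n); cv2.imwrite(f"pics/{n}0.png",c["image"][:,:,::-1])
    print(n,{k:c[k] for k in c if k!="image"})
E
```

```text
pics
time 0.0
qpos [-58.65971908  28.75369682 -24.4518092   88.89261779  12.64988468
  65.21930061 -12.04746856]
dq [-0.02061126  0.02580196  0.03475814 -0.09104313 -0.04576679  0.03593765
  0.02546182]
effort [-2.50235062e-04 -5.69505250e+01 -5.81624463e+00 -2.80941671e+01
  1.07241134e-02  1.17167734e-02 -1.62447685e-05]
eef_pos [181.85349245 623.31065893 230.24987494]
tool_rot [[ 2.79939129e-01 -6.15698485e-04 -9.60017555e-01]
 [ 9.60015745e-01 -1.86503319e-03  2.79939797e-01]
 [-1.96282311e-03 -9.99998071e-01  6.89844729e-05]]
wrist_force [-0.71496704 -0.02946912 -0.66452461]
torque [-0.00070842  0.0143103  -0.02202724]
opening 85.45951132494665
top {'fx': 489.66300777287387, 'fy': 489.66300777287387, 'cx': 314.9964997757307, 'cy': 208.96630433862734, 'D': array([0.01052873, 0.        , 0.        , 0.        , 0.        ]), 'position': array([ 371.76617278, -120.27061215, 1181.75608976]), 'orientation': array([[ 0.00885015,  0.97720419, -0.21211704],
       [-0.99994254,  0.0099319 ,  0.00403482],
       [ 0.00604957,  0.21206914,  0.97723594]])}
side {'fx': 467.41206330678943, 'fy': 467.41206330678943, 'cx': 319.82432513175985, 'cy': 191.32655888887567, 'D': array([-0.02561762,  0.        ,  0.        ,  0.        ,  0.        ]), 'position': array([340.16796642, 510.15593229, 725.78430797]), 'orientation': array([[-9.27415847e-01,  2.54063005e-01, -2.74502891e-01],
       [-3.74031165e-01, -6.28515950e-01,  6.81959228e-01],
       [ 7.31165578e-04,  7.35132431e-01,  6.77923133e-01]])}
wrist {'fx': 292.383668663907, 'fy': 292.383668663907, 'cx': 320.7408340815095, 'cy': 196.76299781694104, 'D': array([-0.00825861,  0.        ,  0.        ,  0.        ,  0.        ]), 'position': array([106.42247802, 646.43492338, 372.84359987]), 'orientation': array([[ 0.27996448, -0.91321285, -0.296078  ],
       [ 0.96000944,  0.26589   ,  0.08766064],
       [-0.00132864, -0.30877954,  0.95113271]])}
```

View pics/top0.png

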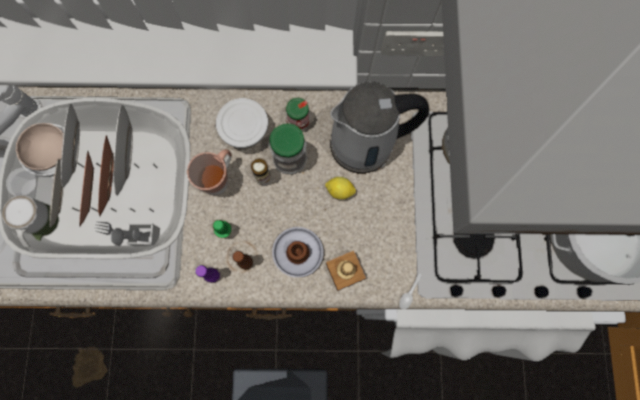

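View pics/side0.png

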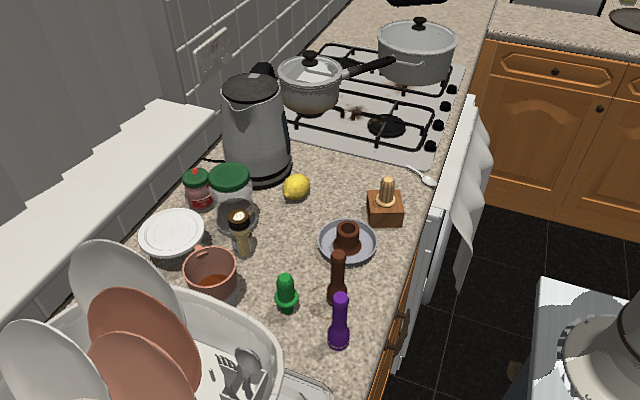

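Top view: the reamer is in its block at (347,268), the stand at (298,252), the dark muddler at (243,260), the purple look-alike at (208,273) and the green one at (221,229). I'll confirm in one enlarged montage.

Run:
```python
import cv2,numpy as np
t=cv2.imread("pics/top0.png")[220:295,190:380]; s=cv2.imread("pics/side0.png")[165:310,310:420]
def g(im,k,x0,y0,st):
    im=cv2.resize(im,None,fx=k,fy=k,interpolation=cv2.INTER_CUBIC)
    for x in range(-x0%st,im.shape[1]//k,st):
        cv2.line(im,(x*k,0),(x*k,6),(0,0,255),1);cv2.putText(im,str(x+x0),(x*k,16),0,.35,(0,0,255))
    for y in range(-y0%st,im.shape[0]//k,st):
        cv2.line(im,(0,y*k),(6,y*k),(0,0,255),1);cv2.putText(im,str(y+y0),(8,y*k+4),0,.35,(0,0,255))
    return im
cv2.imwrite("pics/ct.png",g(t,4,190,220,10));cv2.imwrite("pics/cs.png",g(s,4,310,165,10))
```

```text
(no output)
```

View pics/ct.png

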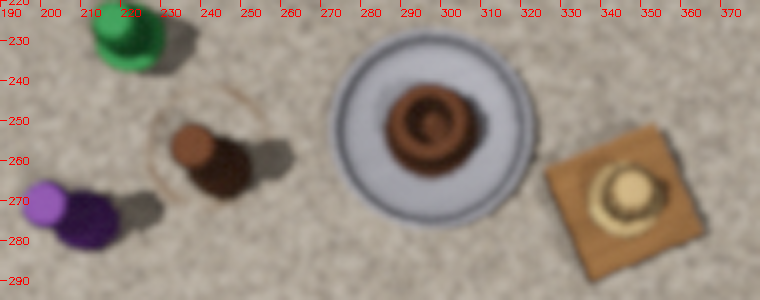

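View pics/cs.png

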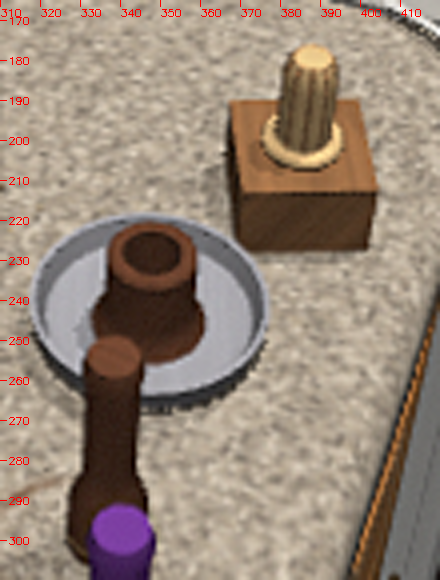

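The crops confirm it: the pale reamer sits in its block (top 348,267.5; side 388.7,179.3), and the dark brown muddler (top 238.2,256.5; side 338.5,254.3) is the one meant, not the purple one. The socket is at top 297.8,250.5 and side 348,229.

```bash
cat > h.py <<'E'
import numpy as np,cv2
from plant import *
def ray(c,uv):
    K=np.array([[c["fx"],0,c["cx"]],[0,c["fy"],c["cy"]],[0,0,1]])
    p=cv2.undistortPoints(np.array([[uv]],float),K,np.array(c["D"]))[0,0]
    return np.array(c["position"]),np.array(c["orientation"])@[p[0],-p[1],-1]
def at(c,uv,z):
    o,d=ray(c,uv); return o+d*(z-o[2])/d[2]
def tri(obs):
    A=0;b=0
    for c,uv in obs:
        o,d=ray(c,uv);d/=np.linalg.norm(d);P=np.eye(3)-np.outer(d,d);A=A+P;b=b+P@o
    return np.linalg.solve(A,b)
def proj(c,X):
    R=np.array(c["orientation"]);p=R.T@(np.array(X)-c["position"])
    K=np.array([[c["fx"],0,c["cx"]],[0,c["fy"],c["cy"]],[0,0,1]])
    return cv2.projectPoints(np.array([[p[0],-p[1],-p[2]]]),np.zeros(3),np.zeros(3),K,np.array(c["D"]))[0][0,0]
def to_tool(d):
    return np.array(get_state()["tool_rot"]).T@np.array(d)
E
python3 - <<'E'
from h import *
np.set_printoptions(precision=1,suppress=True)
t=read_camera("top");s=read_camera("side")
for n,a,b,z in(("nose",(348,267.5),(388.75,179.25),106),("mouth",(297.75,250.5),(348,229),58),("mudtop",(238.25,256.5),(338.5,254.25),130)):
    print(n,at(t,a,z),at(s,b,z),tri([(t,a),(s,b)]))
print("dish",at(t,(298.5,252.5),24)); print("collar side",at(s,(385.75,200),51))
for n,z in(("block",46),):
    print([at(t,p,z)for p in((326,263),(354.5,251),(366.5,278),(338.5,290.5))])
E
```

```text
nose [ 474.7 -198.2  106. ] [ 475.9 -198.6  106. ] [ 475.2 -198.1  106.4]
mouth [517.3 -86.   58. ] [519.6 -82.2  58. ] [519.2 -85.7  54.1]
mudtop [493.8  39.4 130. ] [496.   40.6 130. ] [495.1  39.8 129. ]
dish [517.  -86.8  24. ]
collar side [ 475.7 -195.5   51. ]
[array([ 490.4, -151.6,   46. ]), array([ 519. , -217.9,   46. ]), array([ 456.8, -245. ,   46. ]), array([ 427.7, -180.5,   46. ])]
```

```bash
python3 -m creep '{"rotation":[[0,0.8,0],[0,0.8,0],[0,0.8,0],[0,0.8,0],[0,0.8,0],[0,0.8,0],[0,0.8,0],[0,0.8,0],[0,1.69,0],[0,1.69,0],[0,1.69,0],[0,1.69,0],[0,1.69,0],[0,1.69,0],[0,1.69,0],[0,1.69,0],[0,1.69,0],[0,1.69,0],[0,1.69,0],[0,1.69,0]],"travel":[[-238,-40,-338],[-238,-40,-338],[-238,-40,-338],[-238,-40,-338],[-238,-40,-338],[-238,-40,-338],[-238,-40,-338],[-238,-40,-338],[-238,-40,-338],[-238,-40,-338],[-706,30,-511],[-706,30,-511],[-706,30,-511],[-706,30,-511],[-706,30,-511],[-706,30,-511],[-706,30,-511],[-706,30,-511],[-706,30,-511],[-706,30,-511]],"claw":[1,1,1,1,1,1,1,1,1,1,1,1,1,1,1,1,1,1,1,1]}'
python3 - <<'E'
from h import *
s=get_state();print(s["tool_rot"],to_tool(np.array([475,-198,200])-s["eef_pos"]))
E
```

```text
time: 1.92
eef_pos: [468.6, -112.8, 213.5]
tool_rot: [[0.92, 0.001, 0.392], [-0.392, -0.001, 0.92], [0.001, -1.0, -0.001]]
wrist_force: [0.8, 0.2, -0.1]
opening: 85.1
[[ 9.20093304e-01  5.61233750e-04  3.91698859e-01]
 [-3.91698385e-01 -7.97583246e-04  9.20093332e-01]
 [ 8.28799879e-04 -9.99999524e-01 -5.14016651e-04]] [ 39.2500238   13.5959877  -75.82418083]
```

```bash
python3 -m creep '{"rotation":[[0,0,0],[0,0,0],[0,0,0],[0,0,0],[0,0,0]],"travel":[[39,14,-76],[39,14,-76],[39,14,-76],[39,14,-76],[39,14,-76]],"claw":[1,1,1,1,1]}'
python3 - <<'E'
from h import *
c=read_camera("wrist");im=c["image"][:,:,::-1].copy()
s=get_state();print(s["eef_pos"],c["position"])
for X in([475,-198,106],[518,-85.5,58]):
    u=proj(c,X);print(u)
im=cv2.resize(im,(800,500));cv2.imwrite("pics/w1.png",im)
E
```

```text
time: 2.33
eef_pos: [474.5, -197.6, 199.3]
tool_rot: [[0.92, -0.0, 0.392], [-0.392, -0.0, 0.92], [-0.0, -1.0, -0.0]]
wrist_force: [-0.1, 0.4, 0.3]
opening: 85.0
[ 474.81779092 -196.43403333  199.4687911 ] [ 505.79961814 -124.23082276  341.80531386]
[321.31402733 200.89099411]
[316.05149577  54.30110744]
```

View pics/w1.png

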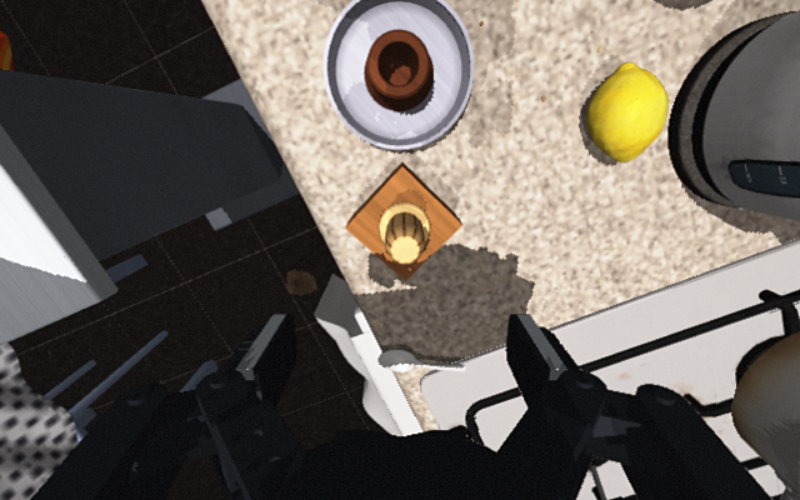

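The wrist view shows the nose at (324,199) and the socket at (319,52), within 3 px of the prediction. Descending and gripping.

```bash
python3 -m creep '{"rotation":[[0,0,0],[0,0,0],[0,0,0],[0,0,0],[0,0,0],[0,0,0],[0,0,0],[0,0,0],[0,0,0],[0,0,0],[0,0,0],[0,0,0],[0,0,0],[0,0,0],[0,0,0],[0,0,0]],"travel":[[1.5,30,-0.5],[1.5,60,-0.5],[1.5,90,-0.5],[1.5,110,-0.5],[1.5,125,-0.5],[1.5,135,-0.5],[1.5,140,-0.5],[1.5,140,-0.5],[1.5,140,-0.5],[1.5,140,-0.5],[1.5,140,-0.5],[1.5,140,-0.5],[1.5,140,-0.5],[1.5,140,-0.5],[1.5,140,-0.5],[1.5,140,-0.5]],"claw":[1,1,1,1,1,1,1,0.6,0.5,0.4,0.3,0.2,0,0,0,0]}'
```

```text
time: 3.72
eef_pos: [476.8, -197.7, 60.7]
tool_rot: [[0.921, 0.002, 0.391], [-0.391, 0.0, 0.921], [0.002, -1.0, 0.001]]
wrist_force: [-1.2, 0.5, 5.3]
opening: 28.6
```

```bash
python3 -m creep '{"rotation":[[0,0,0],[0,0,0],[0,0,0],[0,0,0],[0,0,0],[0,0,0],[0,0,0]],"travel":[[0,-10,0],[0,-25,0],[0,-50,0],[0,-75,0],[0,-90,0],[0,-90,0],[0,-90,0]],"claw":[0,0,0,0,0,0,0]}'
python3 - <<'E'
from h import *
s=get_state();print(s["eef_pos"],s["opening"],s["wrist_force"],to_tool(np.array([518.5,-85,150])-s["eef_pos"]))
E
```

```text
time: 4.3
eef_pos: [477.3, -197.9, 151.9]
tool_rot: [[0.921, 0.005, 0.391], [-0.391, -0.0, 0.921], [0.004, -1.0, 0.002]]
wrist_force: [-0.7, 0.3, -2.7]
opening: 28.9
[ 477.31915645 -197.8674812   151.91937047] 28.91672730126042 [-0.73332824  0.33473529 -2.67294237] [ -6.18720156   2.08064661 119.98334725]
```

```bash
python3 -m creep '{"rotation":[[0,0,0],[0,0,0],[0,0,0],[0,0,0],[0,0,0],[0,0,0],[0,0,0],[0,0,0],[0,0,0]],"travel":[[-1,0,15],[-2,1,40],[-4,2,70],[-5,2,95],[-6,2,112],[-6,2,120],[-6,2,120],[-6,2,120],[-6,2,120]],"claw":[0,0,0,0,0,0,0,0,0]}'
python3 - <<'E'
from h import *
cs={n:read_camera(n) for n in("top","side","wrist")}
s=get_state();print(s["eef_pos"],s["tool_rot"])
K=3
def crop(c,x0,y0,w,h,k): return cv2.resize(c["image"][y0:y0+h,x0:x0+w,::-1],None,fx=k,fy=k,interpolation=cv2.INTER_CUBIC)
a=crop(cs["side"],300,120,130,150,4)          # 520x600
b=crop(cs["wrist"],250,100,140,150,2)         # 280x300
d=crop(cs["top"],250,205,93,100,3)            # 279x300
out=np.zeros((600,800,3),np.uint8);out[:,:520]=a;out[:300,520:800]=b;out[300:,520:799]=d
cv2.imwrite("pics/m2.png",out)
p=s["eef_pos"];R=np.array(s["tool_rot"])
for n in("side","wrist","top"):print(n,proj(cs[n],[518.5,-85,58]),proj(cs[n],p+R[:,1]*(-14.7+36+14.7-14.7+0)))
print(cs["wrist"]["position"])
E
```

```text
time: 5.05
eef_pos: [517.8, -86.9, 149.7]
tool_rot: [[0.92, 0.004, 0.393], [-0.393, -0.001, 0.92], [0.004, -1.0, 0.0]]
wrist_force: [-0.1, -0.2, -0.9]
opening: 28.2
[518.14300793 -86.64180064 150.02032199] [[ 9.19603055e-01  4.40521751e-03  3.92824154e-01]
 [-3.92824537e-01 -8.14157738e-04  9.19613082e-01]
 [ 4.37091648e-03 -9.99989966e-01  9.81775588e-04]]
side [349.03513    228.16137402] [351.1280664  201.41185081]
wrist [319.7143263  199.14678572] [320.57063827 237.75043642]
top [297.3156754  249.98257834] [297.12536792 245.8558753 ]
[548.76948131 -13.41923786 292.47413998]
```

View pics/m2.png

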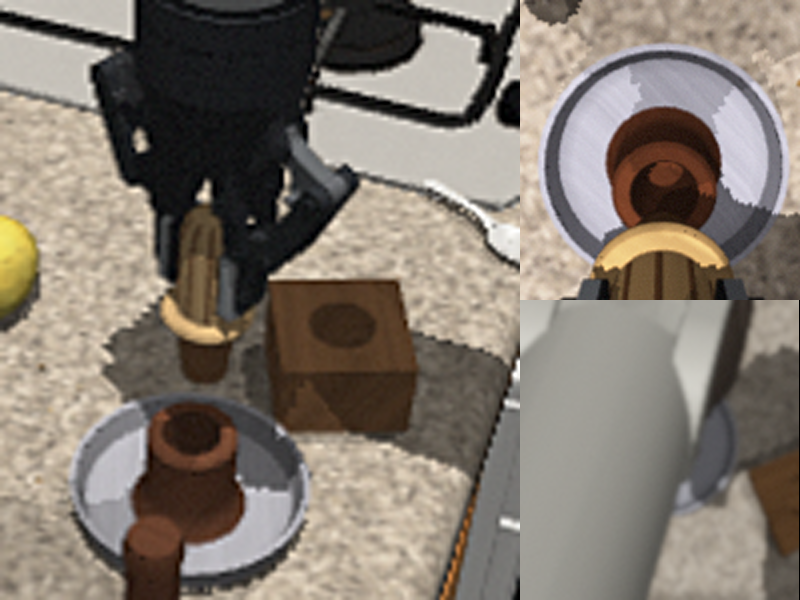

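Run:
```python
from h import *
np.set_printoptions(precision=1,suppress=True)
s=get_state();R=np.array(s["tool_rot"]);p=np.array(s["eef_pos"]);w=read_camera("wrist");sd=read_camera("side")
zt=R[:,2]
def circ(c,X,r):
    return np.array([proj(c,np.array(X)+[r*np.cos(a),r*np.sin(a),0]) for a in np.linspace(0,6.28,73)])
def ext(q): return q.min(0),q.max(0)
print("wrist boss pred",ext(circ(w,[518.5,-85,58],22.5)),"meas x 296.5..347.5? top 171.5")
C=[p[0],p[1],141.3]; q=ext(circ(w,C,21.5)); print("wrist collar",q,"meas x 287..356.5 top 211")
print("side tip",ext(circ(sd,[p[0],p[1],99.3],11)),"meas x 345..357.5 bottom 215.5")
print("side collar low",ext(circ(sd,[p[0],p[1],135.3],21.5)),"meas x 340..362 bottom 206")
print("side boss top",ext(circ(sd,[518.5,-85,58],22.5)),"meas x 337..359.5, y 221..237.5")
print("side dish",ext(circ(sd,[518.5,-85,24],60)),"meas x 317.5..377.5, top 219")
for d in((10,0),(0,10)): print(proj(sd,[518.5+d[0],-85+d[1],58])-proj(sd,[518.5,-85,58]))
```

```text
wrist boss pred (array([293. , 173.5]), array([346.2, 224. ])) meas x 296.5..347.5? top 171.5
wrist collar (array([283. , 212.9]), array([357.7, 279.9])) meas x 287..356.5 top 211
side tip (array([344.6, 208.6]), array([356.3, 216.9])) meas x 345..357.5 bottom 215.5
side collar low (array([339.6, 190.9]), array([363.1, 207.1])) meas x 340..362 bottom 206
side boss top (array([337.4, 219.8]), array([360.6, 236.8])) meas x 337..359.5, y 221..237.5
side dish (array([318.2, 218.1]), array([378.5, 263.6])) meas x 317.5..377.5, top 219
[-4.8 -1.4]
[-1.7  3.5]
```

```bash
python3 -m creep '{"rotation":[[0,0,0],[0,0,0],[0,0,0],[0,0,0],[0,0,0],[0,0,0],[0,0,0],[0,0,0],[0,0,0],[0,0,0]],"travel":[[-0.5,0,2],[-0.5,0,2],[-0.5,10,2],[-0.5,20,2],[-0.5,30,2],[-0.5,38,2],[-0.5,45,2],[-0.5,50,2],[-0.5,50,2],[-0.5,50,2]],"claw":[0,0,0,0,0,0,0,0,0,0]}'; python3 -c "
from h import *
print(get_state()['wrist_force'],get_state()['eef_pos'])"
```

```text
time: 6.13
eef_pos: [518.8, -84.1, 99.8]
tool_rot: [[0.92, 0.004, 0.392], [-0.392, -0.001, 0.92], [0.004, -1.0, 0.001]]
wrist_force: [-0.1, -1.3, -2.0]
opening: 28.3
[-0.1341979  -1.27106372 -2.04199313] [518.82749557 -84.1202131   99.75940738]
```

```bash
python3 -m creep '{"rotation":[[0,0,0],[0,0,0],[0,0,0],[0,0,0],[0,0,0],[0,0,0],[0,0,0]],"travel":[[0,4,0],[0,8,0],[0,12,0],[0,15,0],[0,18,0],[0,18,0],[0,18,0]],"claw":[0,0,0,0,0,0,0]}'; python3 -c "
from h import *
print(get_state()['wrist_force'],get_state()['eef_pos'],get_state()['torque'])"
```

```text
time: 6.72
eef_pos: [519.7, -84.1, 81.8]
tool_rot: [[0.92, 0.005, 0.392], [-0.392, -0.001, 0.92], [0.005, -1.0, 0.001]]
wrist_force: [3.3, 0.4, -2.3]
opening: 27.9
[ 3.30530417  0.42971705 -2.34083871] [519.69462219 -84.1048921   81.77926461] [ 0.06110518 -0.87623489 -0.00893949]
```

```bash
python3 -m creep '{"rotation":[[0,0,0],[0,0,0],[0,0,0],[0,0,0],[0,0,0]],"travel":[[1.2,1,0.5],[1.5,2,0.5],[1.5,2.5,0.5],[1.5,2.5,0.5],[1.5,2.5,0.5]],"claw":[0,0,0,0,0]}'; python3 -c "
from h import *
print(get_state()['wrist_force'],get_state()['eef_pos'],get_state()['torque'])"
```

```text
time: 7.13
eef_pos: [520.6, -84.1, 79.0]
tool_rot: [[0.92, 0.004, 0.392], [-0.392, -0.001, 0.92], [0.004, -1.0, 0.001]]
wrist_force: [-0.0, 1.4, -1.3]
opening: 28.8
[-0.04905613  1.40946274 -1.32378913] [520.55836222 -84.10867986  78.97978595] [0.21835021 0.09638642 0.02673135]
```

```bash
python3 -m creep '{"rotation":[[0,0,0],[0,0,0],[0,0,0],[0,0,0],[0,0,0],[0,0,0],[0,0,0],[0,0,0],[0,0,0],[0,0,0],[0,0,0],[0,0,0]],"travel":[[0,0,0],[0,0,0],[0,0,0],[0,0,0],[0,0,0],[0,0,0],[0,-10,0],[0,-35,0],[0,-70,0],[0,-100,0],[0,-110,0],[0,-110,0]],"claw":[0.4,0.5,0.7,0.9,1,1,1,1,1,1,1,1]}'
python3 - <<'E'
from h import *
np.set_printoptions(precision=1,suppress=True)
w=read_camera("wrist");sd=read_camera("side");s=get_state();print(s["eef_pos"],s["wrist_force"])
cv2.imwrite("pics/w3.png",cv2.resize(w["image"][90:250,250:400,::-1],None,fx=2.4,fy=2.4,interpolation=cv2.INTER_CUBIC))
a=cv2.resize(sd["image"][150:290,300:400,::-1],None,fx=4,fy=4,interpolation=cv2.INTER_CUBIC)
b=cv2.resize(w["image"][60:290,240:400,::-1],None,fx=2.4,fy=2.4,interpolation=cv2.INTER_CUBIC)
h=max(a.shape[0],b.shape[0]);o=np.zeros((h,a.shape[1]+b.shape[1],3),np.uint8);o[:a.shape[0],:a.shape[1]]=a;o[:b.shape[0],a.shape[1]:]=b
cv2.imwrite("pics/m3.png",o);print(o.shape)
for c in(w,sd):print([proj(c,[520.5,-84,z]) for z in(58,63,123)])
print(to_tool(np.array([494.5,40,190])-s["eef_pos"]))
E
```

```text
time: 8.13
eef_pos: [522.6, -84.4, 192.9]
tool_rot: [[0.92, 0.011, 0.392], [-0.392, -0.001, 0.92], [0.011, -1.0, 0.004]]
wrist_force: [0.5, -0.5, 0.1]
opening: 85.3
[520.  -83.9 189.1] [ 0.6 -0.  -0.3]
(560, 784, 3)
[array([317. , 188.1]), array([317. , 189.5]), array([316.9, 211.2])]
[array([347.9, 228.2]), array([348. , 226.5]), array([349.4, 204.3])]
[-72.  -1. 104.]
```

View pics/m3.png

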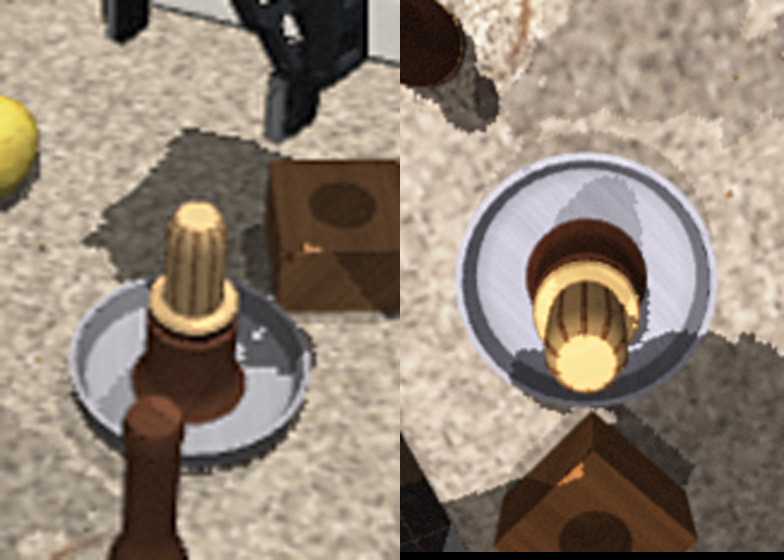

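Reamer stands upright and free in the socket (nose at side (350,203.7), as predicted for (520.5,-84)). Now to the muddler.

```bash
python3 -m creep '{"rotation":[[0,0,0],[0,0,0],[0,0,0],[0,0,0],[0,0,0],[0,0,0],[0,0,0]],"travel":[[-20,-2,30],[-45,-4,65],[-62,-4,93],[-70,-4,105],[-70,-4,105],[-70,-4,105],[-70,-4,105]],"claw":[1,1,1,1,1,1,1]}'
python3 - <<'E'
from h import *
np.set_printoptions(precision=1,suppress=True)
w=read_camera("wrist");s=get_state();print(s["eef_pos"],s["tool_rot"])
cv2.imwrite("pics/w4.png",cv2.resize(w["image"][:,:,::-1],None,fx=1.25,fy=1.25))
print([proj(w,[497,40,z]) for z in(0,130)])
E
```

```text
time: 8.82
eef_pos: [496.0, 38.9, 191.9]
tool_rot: [[0.92, 0.002, 0.393], [-0.393, -0.001, 0.92], [0.003, -1.0, -0.0]]
wrist_force: [0.1, -0.4, -0.6]
opening: 85.5
[496.3  38.5 192.1] [[ 0.9  0.   0.4]
 [-0.4 -0.   0.9]
 [ 0.  -1.  -0. ]]
[array([320.5, 172.6]), array([321. , 212.4])]
```

View pics/w4.png

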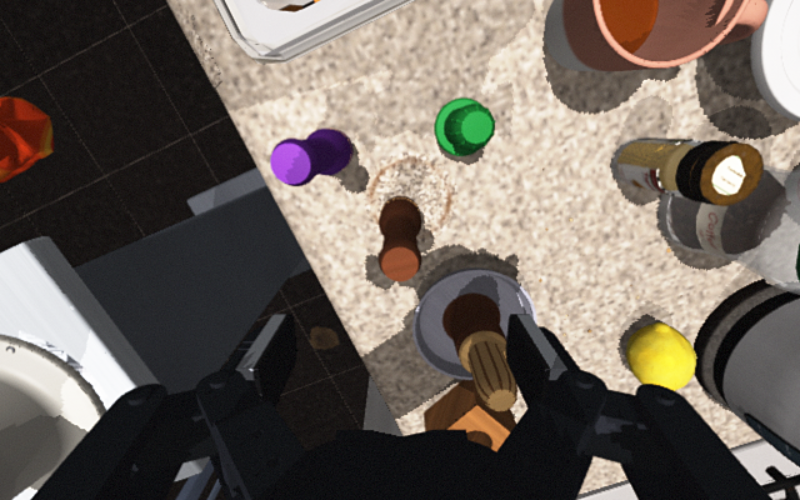

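```bash
python3 -m creep '{"rotation":[[0,0,0],[0,0,0],[0,0,0],[0,0,0],[0,0,0],[0,0,0],[0,0,0],[0,0,0],[0,0,0],[0,0,0],[0,0,0],[0,0,0],[0,0,0],[0,0,0],[0,0,0],[0,0,0],[0,0,0]],"travel":[[0,0,2.5],[0,30,2.5],[0,60,2.5],[0,90,2.5],[0,108,2.5],[0,118,2.5],[0,121,2.5],[0,121,2.5],[0,121,2.5],[0,121,2.5],[0,121,2.5],[0,121,2.5],[0,121,2.5],[0,121,2.5],[0,121,2.5],[0,121,2.5],[0,121,2.5]],"claw":[1,1,1,1,1,1,1,0.7,0.6,0.5,0.4,0.3,0.2,0,0,0,0]}'; python3 -c "
from h import *
print(get_state()['wrist_force'],get_state()['eef_pos'])"
```

```text
time: 10.28
eef_pos: [497.5, 41.3, 72.1]
tool_rot: [[0.919, 0.003, 0.393], [-0.393, -0.0, 0.919], [0.003, -1.0, 0.001]]
wrist_force: [-1.7, 1.0, 6.7]
opening: 22.8
[-1.73936768  1.03839758  6.74762293] [497.48501059  41.29965133  72.0852861 ]
```

```bash
python3 -m creep '{"rotation":[[0,0,0],[0,0,0],[0,0,0],[0,0,0],[0,0,0],[0,0,0],[0,0,0],[0,0,0]],"travel":[[0,-10,0],[0,-35,0],[0,-70,0],[0,-105,0],[0,-135,0],[0,-150,0],[0,-150,0],[0,-150,0]],"claw":[0,0,0,0,0,0,0,0]}'
python3 - <<'E'
from h import *
s=get_state();print(s["eef_pos"],s["wrist_force"],to_tool(np.array([520.4,-84,222])-s["eef_pos"]))
E
```

```text
time: 10.95
eef_pos: [497.5, 41.4, 223.2]
tool_rot: [[0.919, 0.006, 0.393], [-0.393, 0.0, 0.919], [0.005, -1.0, 0.002]]
wrist_force: [-1.1, 0.3, -2.1]
opening: 22.7
[497.51133708  41.44596149 223.23898971] [-1.10850225  0.28403031 -2.10683277] [  70.38184148    1.33832883 -106.33306403]
```

```bash
python3 -m creep '{"rotation":[[0,0,0],[0,0,0],[0,0,0],[0,0,0],[0,0,0],[0,0,0],[0,0,0],[0,0,0],[0,0,0],[0,0,0]],"travel":[[10,0,-15],[25,0,-38],[42,0,-64],[58,0,-88],[67,0,-102],[70,0,-106],[70,0,-106],[70,0,-106],[70,0,-106],[70,0,-106]],"claw":[0,0,0,0,0,0,0,0,0,0]}'
python3 - <<'E'
from h import *
np.set_printoptions(precision=2,suppress=True)
w=read_camera("wrist");sd=read_camera("side");s=get_state();p=np.array(s["eef_pos"]);R=np.array(s["tool_rot"]);print(p,R,s["wrist_force"])
a=cv2.resize(sd["image"][140:280,300:400,::-1],None,fx=4,fy=4,interpolation=cv2.INTER_CUBIC)
b=cv2.resize(w["image"][140:373,240:400,::-1],None,fx=2.4,fy=2.4,interpolation=cv2.INTER_CUBIC)
o=np.zeros((560,784,3),np.uint8);o[:,:400]=a;o[:559,400:]=b
cv2.imwrite("pics/m5.png",o)
foot=p+R[:,1]*72.1
for n,c in(("w",w),("s",sd)):
  print(n,"foot",proj(c,foot),"nose",proj(c,[520.4,-84,122.5]))
E
```

```text
time: 11.78
eef_pos: [519.9, -81.7, 222.9]
tool_rot: [[0.92, 0.005, 0.391], [-0.391, 0.001, 0.92], [0.004, -1.0, 0.003]]
wrist_force: [-0.0, -1.0, -1.3]
opening: 22.8
[520.08 -82.15 223.22] [[ 0.92  0.01  0.39]
 [-0.39  0.    0.92]
 [ 0.   -1.    0.  ]] [-0.4  -0.44 -1.92]
w foot [321.08 210.03] nose [321.68 200.56]
s foot [349.7  193.77] nose [349.39 204.46]
```

View pics/m5.png

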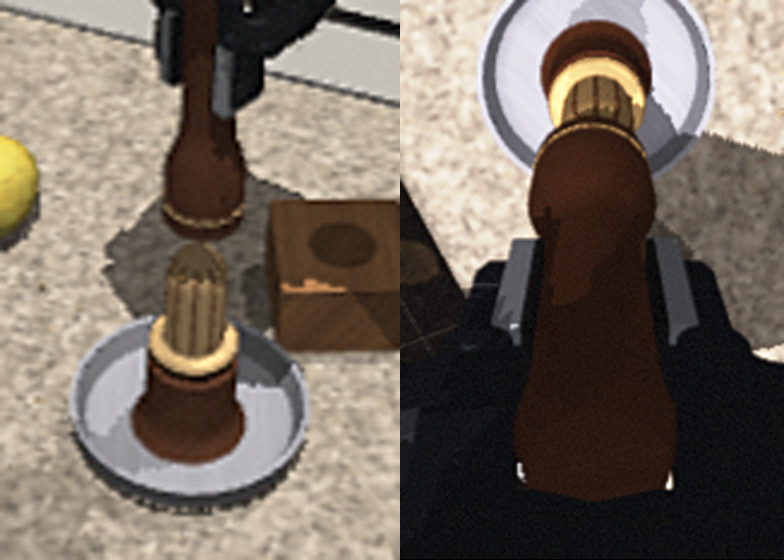

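```bash
python3 -m creep '{"rotation":[[0,0,0],[0,0,0],[0,0,0],[0,0,0],[0,0,0],[0,0,0],[0,0,0],[0,0,0],[0,0,0]],"travel":[[1.5,0,-1.6],[1.5,4,-1.6],[1.5,9,-1.6],[1.5,14,-1.6],[1.5,18,-1.6],[1.5,21,-1.6],[1.5,23,-1.6],[1.5,23,-1.6],[1.5,23,-1.6]],"claw":[0,0,0,0,0,0,0,0,0]}'; python3 -c "
from h import *
print(get_state()['wrist_force'],get_state()['eef_pos'])"
```

```text
time: 12.63
eef_pos: [521.0, -84.3, 200.1]
tool_rot: [[0.92, 0.005, 0.391], [-0.391, 0.001, 0.92], [0.004, -1.0, 0.003]]
wrist_force: [-0.1, 0.4, -1.0]
opening: 22.5
[-0.07818043  0.4049282  -1.01092623] [520.96025311 -84.25856857 200.08651891]
```

```bash
python3 -m creep '{"rotation":[[0,0,0],[0,0,0],[0,0,0],[0,0,0],[0,0,0],[0,0,0],[0,0,0],[0,0,0],[0,0,0],[0,0,0],[0,0,0],[0,0,0],[0,0,0],[0,0,0],[0,0,0],[0,0,0]],"travel":[[0,0.5,0],[0,1,0],[0,1.5,0],[0,2,0],[0,2.5,0],[0,3,0],[0,3.5,0],[0,4,0],[0,4.5,0],[0,5,0],[0,5.5,0],[0,6,0],[0,6.5,0],[0,7,0],[0,7,0],[0,7,0]],"claw":[0,0,0,0,0,0,0,0,0,0,0,0,0,0,0,0]}'; python3 -c "
from h import *
print(get_state()['wrist_force'],get_state()['eef_pos'],get_state()['torque'])"
```

```text
time: 13.97
eef_pos: [521.4, -84.3, 193.6]
tool_rot: [[0.92, 0.006, 0.392], [-0.392, 0.001, 0.92], [0.005, -1.0, 0.003]]
wrist_force: [-0.6, -0.5, 4.8]
opening: 22.6
[-0.56058609 -0.47685612  4.75861364] [521.38135216 -84.33185309 193.60138381] [0.04273101 0.32070994 0.03424889]
```

```bash
python3 -m creep '{"rotation":[[0,0,0],[0,0,0],[0,0,0],[0,0,0],[0,0,0],[0,0,0],[0,0,0],[0,0,0],[0,0,0],[0,0,0],[0,0,0],[0,0,0],[0,0,0],[0,0,0]],"travel":[[0,0.5,0],[0,1,0],[0,1.3,0],[0,1.6,0],[0,1.9,0],[0,2.2,0],[0,2.5,0],[0,2.8,0],[0,3.1,0],[0,3.4,0],[0,3.7,0],[0,4,0],[0,4,0],[0,4,0]],"claw":[0,0,0,0,0,0,0,0,0,0,0,0,0,0]}'; python3 -c "
from h import *
print(get_state()['wrist_force'],get_state()['eef_pos'],get_state()['torque'])"
```

```text
time: 15.13
eef_pos: [522.2, -84.4, 191.3]
tool_rot: [[0.92, 0.008, 0.392], [-0.392, 0.001, 0.92], [0.007, -1.0, 0.004]]
wrist_force: [-2.5, 0.0, 13.8]
opening: 22.7
[-2.52661602  0.02632284 13.78267182] [522.19402383 -84.4422201  191.3186798 ] [ 0.13191101  0.928182   -0.01355426]
```

```bash
python3 -m creep '{"rotation":[[0,0,0.002],[0,0,0.004],[0,0,0.006],[0,0,0.008],[0,0,0.008],[0,0,0.008],[0,0,0.008],[0,0,0.008],[0,0,0.008],[0,0,0.008],[0,0,0.008],[0,0,0.008],[0,0,0.008],[0,0,0.008]],"travel":[[0,0.8,0],[0,1.4,0],[0,1.7,0],[0,2,0],[0,2.2,0],[0,2.4,0],[0,2.6,0],[0,2.8,0],[0,3,0],[0,3.2,0],[0,3.4,0],[0,3.5,0],[0,3.5,0],[0,3.5,0]],"claw":[0,0,0,0,0,0,0,0,0,0,0,0,0,0]}'; python3 -c "
from h import *
print(get_state()['wrist_force'],get_state()['eef_pos'],get_state()['torque'])"
```

```text
time: 16.3
eef_pos: [523.5, -84.7, 190.5]
tool_rot: [[0.92, 0.004, 0.392], [-0.392, 0.004, 0.92], [0.002, -1.0, 0.005]]
wrist_force: [-3.9, 0.8, 19.6]
opening: 22.9
[-3.90645441  0.79258349 19.56018062] [523.49602389 -84.65579618 190.54921029] [ 0.15813743  1.43973706 -0.00247988]
```

```bash
python3 -m creep '{"rotation":[[0,0,0.004],[0,0,0.004],[0,0,0.004],[0,0,0.004],[0,0,0.004],[0,0,0.004],[0,0,0.004],[0,0,0.004],[0,0,0.004],[0,0,0.004],[0,0,0.004],[0,0,0.004]],"travel":[[-0.4,1.2,0],[-0.7,2,0],[-1,2.5,-0.3],[-1.2,2.8,-0.3],[-1.2,3,-0.3],[-1.2,3.2,-0.3],[-1.2,3.4,-0.3],[-1.2,3.4,-0.3],[-1.2,3.4,-0.3],[-1.2,3.4,-0.3],[-1.2,3.4,-0.3],[-1.2,3.4,-0.3]],"claw":[0,0,0,0,0,0,0,0,0,0,0,0]}'; python3 -c "
from h import *
print(get_state()['wrist_force'],get_state()['eef_pos'],get_state()['torque'])"
```

```text
time: 17.3
eef_pos: [523.7, -84.8, 190.3]
tool_rot: [[0.92, 0.004, 0.392], [-0.392, 0.006, 0.92], [0.001, -1.0, 0.007]]
wrist_force: [-4.9, 0.6, 22.4]
opening: 22.9
[-4.88279515  0.63979062 22.44471966] [523.6812513  -84.78439835 190.26751064] [0.10199827 1.6833105  0.00535089]
```

```bash
python3 -m creep '{"rotation":[[0,0,0.003],[0,0,0.003],[0,0,0.003],[0,0,0.003],[0,0,0.003],[0,0,0.003],[0,0,0.003],[0,0,0.003],[0,0,0.003],[0,0,0.003],[0,0,0.003],[0,0,0.003]],"travel":[[-0.4,1.2,0],[-0.7,2,0],[-1,2.6,0],[-1.2,3,0],[-1.2,3.3,0],[-1.2,3.6,0],[-1.2,3.8,0],[-1.2,3.8,0],[-1.2,3.8,0],[-1.2,3.8,0],[-1.2,3.8,0],[-1.2,3.8,0]],"claw":[0,0,0,0,0,0,0,0,0,0,0,0]}'
python3 - <<'E'
from h import *
np.set_printoptions(precision=2,suppress=True)
s=get_state();print(s['wrist_force'],s['eef_pos'],s['torque'])
sd=read_camera("side")
a=cv2.resize(sd["image"][170:270,310:390,::-1],None,fx=6,fy=6,interpolation=cv2.INTER_CUBIC)
cv2.imwrite("pics/m6.png",a)
print(get_state()['wrist_force'])
E
```

```text
time: 18.3
eef_pos: [524.1, -84.7, 190.1]
tool_rot: [[0.92, 0.005, 0.392], [-0.392, 0.008, 0.92], [0.001, -1.0, 0.009]]
wrist_force: [-6.0, 1.0, 26.2]
opening: 22.6
[-5.97  1.01 26.24] [524.06 -84.67 190.09] [0.15 2.04 0.02]
[-6.81  0.96 26.58]
```

View pics/m6.png

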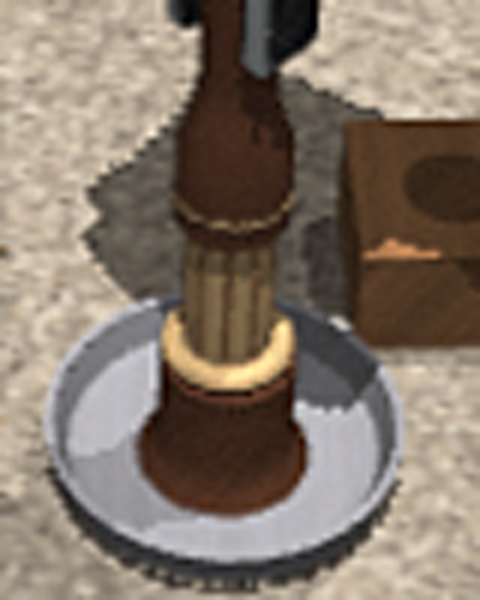

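Side view: no gap between collar and boss. The push was about 28 N, and TCP z of 190.1 is exactly the predicted home height. Backing off upward.

```bash
python3 -m creep '{"rotation":[[0,0,0],[0,0,0],[0,0,0],[0,0,0],[-0.009,0,0.001],[-0.009,0,0.001],[-0.009,0,0.001],[-0.009,0,0.001],[-0.009,0,0.001]],"travel":[[0,-0.5,0],[0,-3,0],[0,-8,0],[0,-16,0],[0,-26,0],[0,-36,0],[0,-40,0],[0,-40,0],[0,-40,0]],"claw":[0,0,0,0,0,0,0,0,0]}'
python3 - <<'E'
from h import *
np.set_printoptions(precision=4,suppress=True)
s=get_state();print(s['wrist_force'],s['eef_pos'],s["tool_rot"],to_tool(np.array([497.5,41.3,230])-s["eef_pos"]))
E
```

```text
time: 19.1
eef_pos: [524.1, -84.9, 230.5]
tool_rot: [[0.92, 0.001, 0.392], [-0.392, 0.0, 0.92], [0.001, -1.0, 0.0]]
wrist_force: [-0.4, -0.2, -2.0]
opening: 22.8
[-0.3655 -0.2345 -2.0393] [524.1064 -84.8839 230.4674] [[ 0.92    0.0009  0.3919]
 [-0.3919  0.0001  0.92  ]
 [ 0.0008 -1.      0.0004]] [-73.9314   0.4543 105.6618]
```

```bash
python3 -m creep '{"rotation":[[0,0,0],[0,0,0],[0,0,0],[0,0,0],[0,0,0],[0,0,0],[0,0,0],[0,0,0],[0,0,0],[0,0,0],[0,0,0],[0,0,0],[0,0,0],[0,0,0],[0,0,0],[0,0,0]],"travel":[[-10,0,15],[-28,0,40],[-50,0,72],[-66,0,95],[-73,0,105],[-74,0,106],[-74,0,106],[-74,30,106],[-74,60,106],[-74,90,106],[-74,115,106],[-74,132,106],[-74,142,106],[-74,148,106],[-74,148,106],[-74,148,106]],"claw":[0,0,0,0,0,0,0,0,0,0,0,0,0,0,0,0]}'
python3 - <<'E'
from h import *
np.set_printoptions(precision=4,suppress=True)
s=get_state();print(s['wrist_force'],s['eef_pos'],s["tool_rot"])
sd=read_camera("side")
cv2.imwrite("pics/m7.png",cv2.resize(sd["image"][170:320,290:420,::-1],None,fx=4,fy=4,interpolation=cv2.INTER_CUBIC))
E
```

```text
time: 20.43
eef_pos: [498.4, 40.9, 83.0]
tool_rot: [[0.92, 0.002, 0.393], [-0.393, -0.0, 0.92], [0.002, -1.0, 0.001]]
wrist_force: [-0.5, 0.9, -0.9]
opening: 22.6
[-0.4793  0.8593 -0.9356] [498.4002  40.9192  82.9777] [[ 0.9196  0.0018  0.3929]
 [-0.3929 -0.0002  0.9196]
 [ 0.0017 -1.      0.0005]]
```

View pics/m7.png

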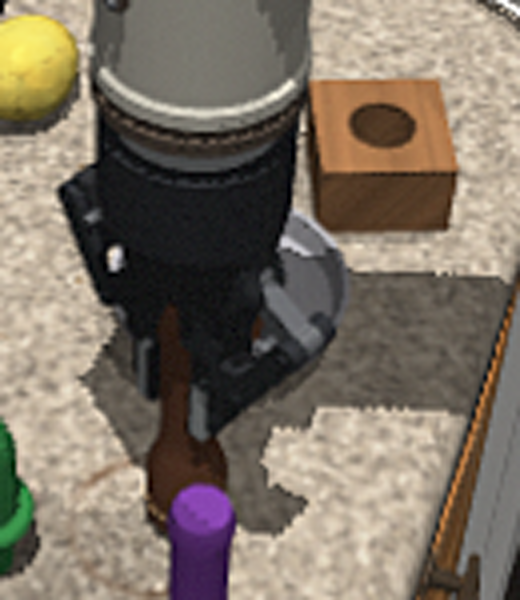

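The muddler hangs straight in the grip. Lowering gently.

```bash
python3 -m creep '{"rotation":[[0,0,0],[0,0,0],[0,0,0],[0,0,0],[0,0,0],[0,0,0],[0,0,0],[0,0,0],[0,0,0],[0,0,0]],"travel":[[0,2,0],[0,4,0],[0,6,0],[0,8,0],[0,9,0],[0,10,0],[0,10.7,0],[0,11.3,0],[0,11.3,0],[0,11.3,0]],"claw":[0,0,0,0,0,0,0,0,0,0]}'; python3 -c "
from h import *
print(get_state()['wrist_force'],get_state()['eef_pos'],get_state()['tool_rot'])"
```

```text
time: 21.32
eef_pos: [498.7, 41.3, 72.2]
tool_rot: [[0.92, 0.003, 0.393], [-0.393, 0.0, 0.92], [0.002, -1.0, 0.001]]
wrist_force: [-0.3, -0.4, 0.4]
opening: 22.5
[-0.25480811 -0.39268616  0.38606561] [498.7471381   41.27011371  72.16991091] [[ 9.19733761e-01  2.67547119e-03  3.92533629e-01]
 [-3.92535554e-01  2.14990456e-04  9.19736806e-01]
 [ 2.37633835e-03 -9.99996398e-01  1.24795155e-03]]
```

```bash
python3 -m creep '{"rotation":[[0,0,0],[0,0,0],[0,0,0],[0,0,0],[0,0,0],[0,0,0],[0,0,0],[0,0,0],[0,0,0],[0,0,0],[0,0,0],[0,0,0],[0,0,0],[0,0,0],[0,0,0],[0,0,0]],"travel":[[0,0.8,0],[0,0.8,0],[0,0.8,0],[0,0.8,0],[0,0.8,0],[0,0.8,0],[0,0.8,0],[0,0.8,0],[0,0.8,0],[0,-10,0],[0,-35,0],[0,-70,0],[0,-105,0],[0,-140,0],[0,-150,0],[0,-150,0]],"claw":[0,0,0.35,0.45,0.6,0.75,0.9,1,1,1,1,1,1,1,1,1]}'
python3 - <<'E'
from h import *
np.set_printoptions(precision=2,suppress=True)
s=get_state();print(s['wrist_force'],s['eef_pos'],s["opening"])
w=read_camera("wrist")
cv2.imwrite("pics/w8.png",cv2.resize(w["image"][:,:,::-1],None,fx=1.25,fy=1.25))
print([proj(w,X) for X in([498.5,41.3,0],[498.5,41.3,130],[520.5,-84,118])])
E
```

```text
time: 22.65
eef_pos: [500.9, 41.5, 226.5]
tool_rot: [[0.92, 0.01, 0.393], [-0.393, 0.002, 0.92], [0.009, -1.0, 0.006]]
wrist_force: [-0.1, -0.1, 0.1]
opening: 85.3
[-0.09 -0.13  0.14] [500.9   41.5  226.47] 85.2581653229731
[array([317.31, 169.38]), array([317.06, 201.4 ]), array([385.84, 296.95])]
```

View pics/w8.png

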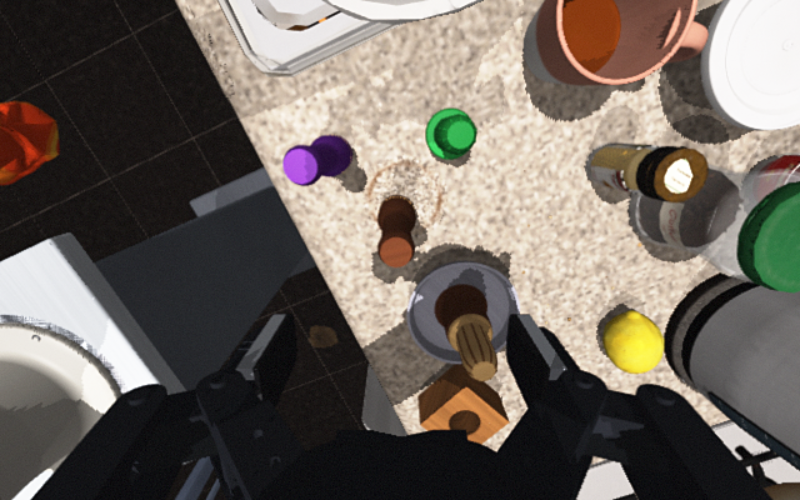

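```bash
python3 -m creep '{"rotation":[[0,0,0],[0,0,0],[0,0,0]],"travel":[[0,-20,0],[0,-20,0],[0,-20,0]],"claw":[1,1,1]}'; python3 -c "
from plant import *
print(finish_job())"
```

```text
time: 22.95
eef_pos: [499.1, 41.4, 243.5]
tool_rot: [[0.92, 0.006, 0.392], [-0.392, 0.001, 0.92], [0.005, -1.0, 0.004]]
wrist_force: [-0.6, -0.2, -0.2]
opening: 85.2
the job is handed in; nothing more can be done
None
```

I fitted the reamer to the stand, stood the muddler back on the worktop and handed the job in at about 23 s. No verdict is reported.

- **Reamer:** I lifted it from the block, set it loosely in the socket, let go, and pressed it down with the muddler in a slow ramp. The final push was about 28 N. That is the 26 N wrist reading plus about 2 N for the muddler's weight, and it was held above 20 N for more than a second.
- **Seating checks:** The side view showed no gap under the collar. The tool stopped at 190.1 mm, the predicted home height. After the muddler was lifted away, the wrist view put the nose within 1 px of its predicted home position.
- **Muddler:** It stands upright within about 1 mm of where it started; its top was within 1 px of the prediction.
- **Other things:** In the last wrist view, the lemon, mug, spice jar and both look-alikes look undisturbed. The teaspoon was outside that view, but the robot never went near it.
- **Disagreements:** The top and side cameras differed by about 2–4 mm on the socket position. I settled it at about (520.5, -84) from the contact forces and wrist views. While pressing, the tool drifted about 3 mm in x, with a sideways force of about 6 N, but the reamer stayed upright.

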